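# Set a turning blank between the drive plate and the tailstock of a bench lathe

## Robot

A 6-joint arm with a two-finger parallel gripper is mounted at the origin on the work surface. World frame = base frame: x ahead of the robot, y to its left, z up, the work surface at z = 0. Lengths are in m, angles in degrees, forces in N, time in s.
With the tool pointing down it reaches from about 0.4 to 0.825 m from the base axis. Payload 7 kg.
Tool frame: the origin (TCP) lies midway between the tips of the shut fingers; the grasp point (between the pads) lies r.hold_point_z behind it (r.hold_point_z is the distance from the TCP to the grasp point, in m); z points along the fingers, x is the direction in which the jaws open and shut, and the axes are right-handed (so a half turn about z gives the same grasp; the last joint's range is limited). The gripper opens to 88 mm and grips with 3 to 60 N. Pads are 19 mm wide; open, the fingers measure 130 mm over their backs; the gripper's body (78 mm by 193 mm) begins 47 mm behind the grasp point.
Start: joints at [-54.425, 20.546, 0.682, 0, -70.136, -16.507], TCP at [0.22, -0.638, 0.227] pointing down, gripper open.
Joint ranges: [-176.03, 176.03], [-82.01, 121.73], [-58.28, 71.71], [-173.87, 95.51], [-174.79, -0.11], [-173.66, 173.66]. Speed limits (degrees/s): [136.94, 136.94, 172.46, 180, 180, 180].

## Interface

Orientations are given as [roll, pitch, yaw] about the fixed x, y, z axes, in that order (R = Rz(yaw) Ry(pitch) Rx(roll)).
In Python, from plant import get_state, viewer, close_job, r gives the robot as it stands.
- The arm moves only by the tool apply_moves, never from a script. Its argument "plan" is a list of rows, each a list of 3 entries, a list of its own where there are three numbers: the closure in counts, from 0 (fully open) to 255 (shut), then the shift along the tool's x, y, z in units of 50 mm (1.0 is 50 mm), then the turn about the tool's z in units of 6 degrees (1.0 is 6 degrees). A call has 1 to 12 rows; each row shifts and turns the commanded pose from where the row before left it, along the tool's axes as they then stand; what a row does not reach is not made up. A row lasts 1/8 s, in which the tool goes at most 62.5 mm and 10.7 degrees, less where a joint would pass 70% of its speed; a pose out of reach is approached as far as the arm can. A call is refused whole if a number of a shift passes 1 or a number of a turn 1, either way. A call with a gripper value outside its range is refused whole. The fingers move at their own pace and stop on an object; "squeeze" is the grip in N (left out, the last holds). Time passes only in rows, so rows that do not move let the fingers close. It gives the time, the measured TCP pose, the force and the opening at its end, in the units of the state.
- get_state(): the state, without advancing time (a new reading comes with each control period).
- viewer.capture(name): name is "scene" or "top"; returns a dict with "frame" (384x512x3 uint8, blue, green, red), "K" (3x3 intrinsics, pixels), "R" (3x3) and "t" (3): a world point X has camera coordinates R X + t. Camera axes: x right, y down, z forward; pixel columns grow to the right and rows downward; lengths in m; the calibration is good to about 2 mm. A picture is of the moment at which its call begins. There is no depth.
- close_job(): hands the job in, once; it reports no verdict.
The state is a dict: "time_s": time; "joints": joint angles; "qd": joint speeds; "joint_torque": joint torques, N m; "tcp_pos": TCP position; "eef_rot": TCP orientation; "contact_force": force on the tool from outside, world axes, zero at the start; "moment": the same for the moment, N m; "gripper_width": finger opening in m.
Only numpy, scipy, OpenCV 4.12 (cv2) and the standard library are available. Lean on these libraries where they do the work, as an engineer would, in place of code of your own. Each camera call takes 0.05 s, during which the arm holds its last target.

## Task

Lay the long eight-sided wooden blank in the V-cradle of the small bench lathe. Then slide the tailstock along the bed by its grip so that its spring centre pushes the blank, gently, through the port of the headstock until it is fully home against the drive plate hidden inside, and leave it held there with the spring centre pressed in about half-way. Leave the other two blanks where they lie.

Things in the scene. Friction and masses are not known exactly. Their poses are not given: they have to be found in the camera images.
- lathe: Fixed bench lathe, red bed 660 mm long (own y -360 to +300) and 100 wide, bed top 40 mm above the table. Origin on the table under the cradle; y runs along the bed towards the headstock (grey hollow box, 150 wide in x, 190 tall, y +100 to +290), z up. The lathe's axis is the line x = 0, z = 95 mm.
- cradle (a point): Middle of the V-cradle, on the lathe's axis (lathe y +5). 160 mm long (y -75 to +85), open upwards; two steel faces at 45 degrees, 25 mm from the axis, upper edges 12 mm below it and 23 mm aside. An eight-sided blank rests in it on its two slanting lower flats, own axis on the lathe's axis. With its middle near lathe y -20 it is clear of headstock and tailstock.
- port (a point): Centre of the 80 x 80 mm square port in the headstock's front wall (8 mm thick), on its outer face (lathe y +100), on the lathe's axis. Behind it, out of sight, is the flat fixed drive plate: its face is 18 to 50 mm behind this point, different each time and not reported: it can only be felt.
- tailstock: Grey tailstock that slides in lathe +y; axes parallel to the lathe's. Origin on the lathe's axis at the tip of its spring centre when relaxed (steel disc 26 mm across; the solid body is 77 to 143 mm behind, its top 130 mm above the table). Starts at lathe y -200 to -145, can go to +25. The centre yields at 4 N, then 0.3 N per mm, up to 10 N at its 20 mm travel (10 mm: 7 N).
- grip (a point): The tailstock's grip, 1 mm above its middle: black upright block 26 x 26 mm in plan, 48 tall (130 to 178 mm above the table), on top of the tailstock, 110 mm behind its origin. Sliding takes 11 N of friction, which also keeps the tailstock where it is left; pushing with the centre half-way in on a blank that is home takes about 18 N.
- blank: The long eight-sided (regular octagon) light wood blank: 160 mm long along its own y, 50 mm across flats, 0.15 to 0.25 kg. Origin in the middle of its axis; flats face its own x and z. Starts lying on the table. Pushing it along the cradle takes 1 to 3 N.
- square_blank: Square light wood blank, 50 x 160 x 50 mm, origin in its middle, length along its y. Leave alone.
- short_blank: Short eight-sided light wood blank, 85 mm long along its y, 50 mm across flats, origin in its middle. Leave alone.
There are look-alikes about, which are no part of the job. What is shaped like the blank but grey is not meant.

How it is judged (in metres and radians):
On the way, in this order (a step that is already met when the one before it is completed fails the run):
1. the long eight-sided blank lies in the cradle, let go, not yet touched by the tailstock (x of blank in the frame of lathe between -0.006 and 0.006 m and z of blank in the frame of lathe between 0.089 and 0.1 m and angle between the y axis of blank and the y axis of lathe, either way round below 0.08 rad and y of blank in the frame of lathe above -0.08 m and linear speed of blank below 0.01 m/s and contact force between the fingers and blank below 0.2 N and contact force between tailstock and blank below 0.3 N), for 0.2 s.
2. the tailstock's spring centre presses on the blank, which is in through the port (x of blank in the frame of lathe between -0.006 and 0.006 m and z of blank in the frame of lathe between 0.089 and 0.1 m and angle between the y axis of blank and the y axis of lathe, either way round below 0.08 rad and y of blank in the frame of port above -0.066 m and contact force between tailstock and blank above 5 N), for 0.2 s.
At the end, for the whole second after the job is handed in: The long blank rests in the cradle on the lathe's axis (within about 6 mm and 0.08 rad), at least 14 mm in through the port; the spring centre holds it with 5 to 9 N (3 to 17 mm pressed in); all at rest and let go; the other two blanks within 30 mm of their starts (all of step 2 and linear speed of blank below 0.01 m/s and contact force between the fingers and blank below 0.2 N and contact force between tailstock and blank below 9 N and linear speed of tailstock below 0.005 m/s and distance of each of square_blank, short_blank from where it was at the start of the episode below 0.03 m); the robot touches nothing.
It fails at once if the blank is rammed: more than 20 N between tailstock and blank (contact force between tailstock and blank above 20 N).
It fails at once if one of the other two blanks is moved by more than 30 mm (distance of any of square_blank, short_blank from where it was at the start of the episode above 0.03 m).
It also fails if it takes over 72 s, if anything falls off the work surface, if the arm or the gripper's body presses on something with over 40 N, if the wrist force passes 120 N, or if a joint passes its speed limit or range.

## Working session

There is one attempt and no reset: what is moved stays moved. The work goes in short steps, Python scripts to look and compute and a tool call to move; the robot and the scene stay as the last step left them, time stands still between calls to the robot, and variables do not carry over. Pictures are saved under pics/ and viewed, and the job is handed in when it is done.

Besides the shell and the picture viewer there is one more tool, called in YAML: its name, and indented under it one key for each argument. apply_moves: Moves the arm, as the interface text tells. Its arguments: {"type":"object","properties":{"plan":{"type":"array","items":{"type":"array"}},"squeeze":{"type":"number"}},"required":["plan"]}

```bash
ls; mkdir -p pics
python3 - <<'E'
from plant import get_state, viewer, r
import cv2,pickle
print(get_state(), r.hold_point_z)
for n in("scene","top"):
    c=viewer.capture(n); pickle.dump(c,open(f"{n}0.pkl","wb")); cv2.imwrite(f"pics/{n}0.png",cv2.resize(c["frame"],(768,576),interpolation=cv2.INTER_CUBIC)); print(c["K"],c["R"],c["t"])
E
```

```text
pics
{'time_s': 0.0, 'joints': array([-5.44258763e+01,  2.05900548e+01,  6.36806835e-01, -1.99168333e-02,
       -7.01343145e+01, -1.65061273e+01]), 'qd': array([-0.03483879,  0.0290183 , -0.00291801,  0.03343579, -0.00590851,
       -0.08121472]), 'joint_torque': array([-3.16729136e-03, -5.82723498e+01,  2.93035322e+01,  6.99691236e+00,
        6.65183121e-03, -1.39541976e-04]), 'tcp_pos': array([ 0.22034233, -0.63754395,  0.22566193]), 'eef_rot': array([-1.79993071e+02, -8.92739830e-02,  1.09061209e+02]), 'contact_force': array([0.86022101, 0.42897912, 0.06680478]), 'moment': array([-0.0061137 , -0.00973487, -0.02363639]), 'gripper_width': 0.08747867851432288} 0.0188
[[410.36652268   0.         244.16594986]
 [  0.         410.36652268 191.29463644]
 [  0.           0.           1.        ]] [[ 0.83608661  0.54846685  0.01197083]
 [ 0.3541416  -0.5229337  -0.77532192]
 [-0.41897842  0.65247564 -0.63145279]] [-0.38234368 -0.03855859  1.16837054]
[[358.91612367   0.         258.91524962]
 [  0.         358.91612367 194.50025175]
 [  0.           0.           1.        ]] [[ 0.01201066 -0.99955283 -0.02738419]
 [-0.98980477 -0.00799759 -0.14220605]
 [ 0.14192345  0.02881299 -0.98945821]] [0.04558826 0.44165522 0.87904066]
```

View pics/scene0.png

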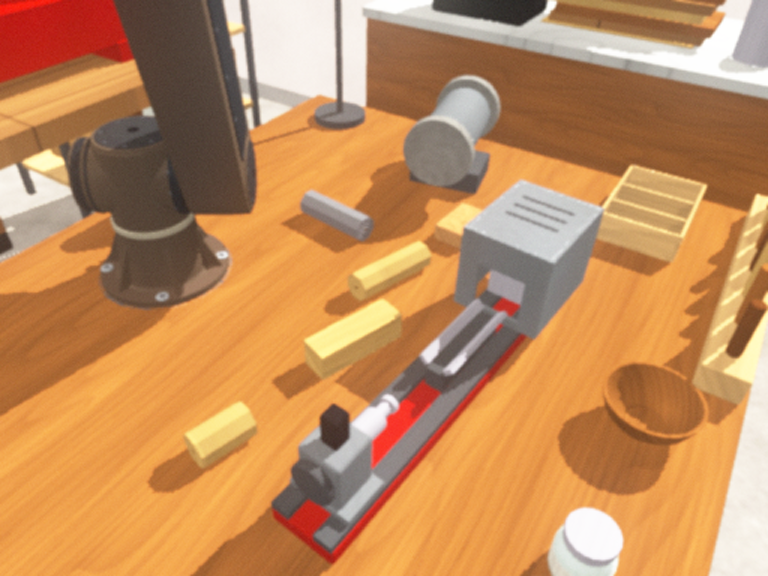

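View pics/top0.png

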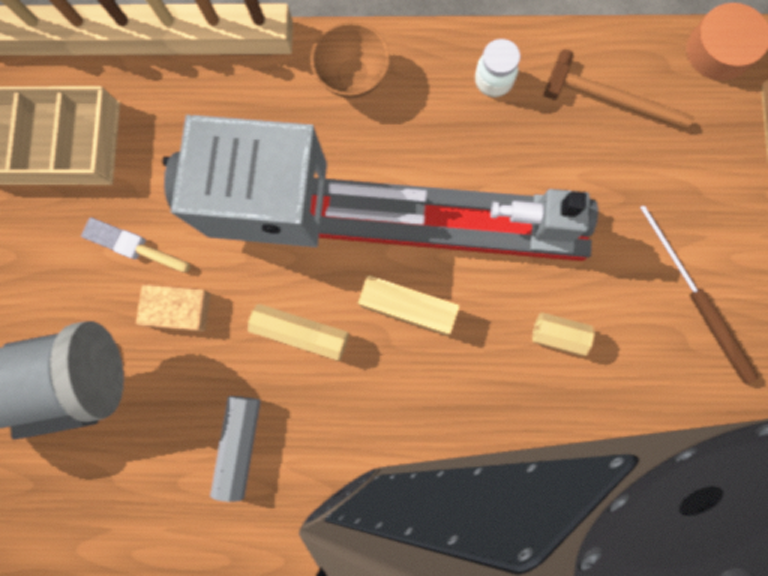

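Run:
```python
import cv2,pickle,numpy as np
s=pickle.load(open("scene0.pkl","rb"))["frame"];t=pickle.load(open("top0.pkl","rb"))["frame"]
a=cv2.resize(s[150:260,190:300],(400,400),interpolation=cv2.INTER_CUBIC)
b=cv2.resize(t[175:250,155:317],(400,185),interpolation=cv2.INTER_CUBIC)
b2=cv2.resize(t[200:245,340:410],(400,215),interpolation=cv2.INTER_CUBIC)
cv2.imwrite("pics/crop.png",np.hstack([a,np.vstack([b,b2])]))
c=cv2.resize(t[70:180,190:410],(800,400),interpolation=cv2.INTER_CUBIC)
cv2.imwrite("pics/crop2.png",c)
```

```text
(no output)
```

View pics/crop.png

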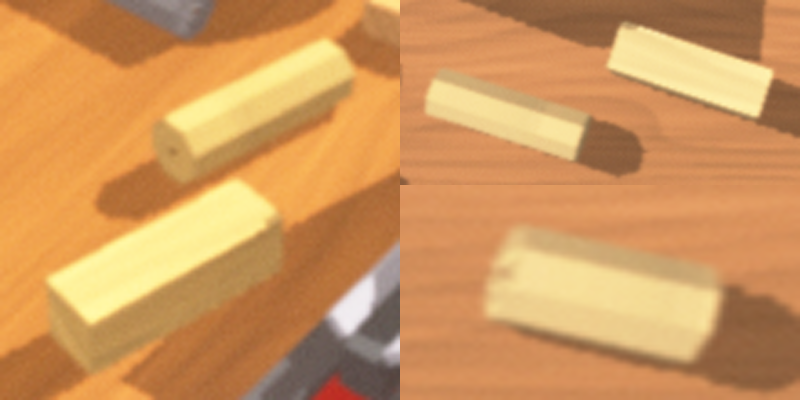

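View pics/crop2.png

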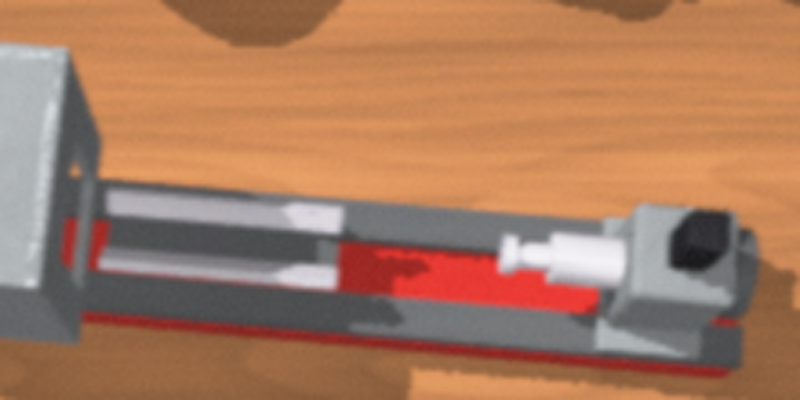

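Candidates (768-px scene/top pixels): long octagon (390,270)/(297,332), square (353,337)/(409,305), short octagon (220,435)/(563,334), grey octagon (337,213)/(236,448). The crop shows an octagonal end and long light wood at the first, so that one fits. The 409,305 piece has a square section.

```bash
cat > h.py <<'E'
import cv2,pickle,numpy as np
from plant import get_state, viewer, r
def ray(c,uv):
    d=np.linalg.inv(c["K"])@np.array([uv[0],uv[1],1.0]); R=c["R"]; return -R.T@c["t"], R.T@d
def onz(c,uv,z):
    o,d=ray(c,uv); return o+d*(z-o[2])/d[2]
def tri(c1,p1,c2,p2):
    o1,d1=ray(c1,p1);o2,d2=ray(c2,p2);d1/=np.linalg.norm(d1);d2/=np.linalg.norm(d2)
    s=np.linalg.lstsq(np.c_[d1,-d2],o2-o1,rcond=None)[0]
    a=o1+s[0]*d1;b=o2+s[1]*d2; return (a+b)/2,np.linalg.norm(a-b)
def proj(c,X):
    p=c["K"]@(c["R"]@np.asarray(X)+c["t"]); return p[:2]/p[2]
def load(k=0): return [pickle.load(open(f"{n}{k}.pkl","rb")) for n in("scene","top")]
def comps(m,amin):
    n,l,st,ce=cv2.connectedComponentsWithStats(m.astype(np.uint8)); 
    return [(l==i,st[i],ce[i]) for i in range(1,n) if st[i][4]>=amin]
E
python3 - <<'E'
from h import *
s,t=load()
for nm,c in(("scene",s),("top",t)):
    print(nm,"cam",(-c["R"].T@c["t"]).round(3))
    hsv=cv2.cvtColor(c["frame"],cv2.COLOR_BGR2HSV); H,S,V=cv2.split(hsv)
    f=c["frame"]
    for u,v in ((195,180),(198,166),(245,215)) if nm=="scene" else ((198,221),(195,212),(225,205)): print((u,v),hsv[v,u])
    red=((H<5)|(H>175))&(S>190)&(V>90)
    for m,st,ce in comps(red,40): print("red",st,ce.round(1))
    bk=(V<45)
    for m,st,ce in comps(bk,40): print("blk",st,ce.round(1))
    wood=(H>18)&(H<35)&(S>60)&(V>100)
    for m,st,ce in comps(wood,150): print("wood",st,ce.round(1))
E
```

```text
scene cam [ 0.823 -0.573  0.712]
(195, 180) [ 15 173 239]
(198, 166) [ 16 174 241]
(245, 215) [ 25 103 254]
red [   0    0   89   54 3549] [37.9 22. ]
red [330 200  15  10  74] [337.4 203.9]
red [ 183  224  166  151 1172] [243.6 326.6]
red [249 256  43  54 717] [268.5 279.2]
wood [402 111  69  48 549] [435.  137.7]
wood [292 136  29  20 296] [305.8 144.7]
wood [235 160  52  33 691] [260.8 175.9]
wood [486 160  18  28 158] [493.9 173.4]
wood [474 192  22  39 273] [483.5 207.9]
wood [ 203  199   63   41 1055] [234.  218.5]
wood [482 207  30  50 345] [496.2 239.7]
wood [123 268  48  38 889] [146.6 285.6]
top cam [0.312 0.024 0.934]
(198, 221) [ 22  97 246]
(195, 212) [ 18 109 206]
(225, 205) [ 13 147 224]
red [284 138  70  17 633] [313.6 146.1]
blk [375 134  13  10  65] [379.9 139.6]
blk [453 324  29  20 381] [467.  333.7]
wood [ 81   3  30  17 226] [94.5  9.1]
wood [111   3  50  23 273] [128.6  10.7]
wood [143   3  47  22 273] [159.   10.2]
wood [ 21   5  28  14 159] [33.2  9.9]
wood [ 51   4  48  22 225] [67.4 11.2]
wood [ 18  60  49  55 282] [48.  94.6]
wood [ 91 164  32  17 179] [106.9 171.7]
wood [ 239  186   67   36 1272] [272.3 202.9]
wood [ 92 197  37  21 289] [110.5 207.8]
wood [166 207  63  32 910] [196.6 222.5]
wood [355 211  40  25 566] [374.7 223.8]
```

Run:
```python
from h import *
s,t=load()
def show(c,x0,y0,w,h,k,name):
    f=cv2.resize(c["frame"][y0:y0+h,x0:x0+w],None,fx=k,fy=k,interpolation=cv2.INTER_CUBIC)
    for i in range(0,w,10): cv2.line(f,(i*k,0),(i*k,6 if i%50 else 14),(255,255,255),1)
    for i in range(0,h,10): cv2.line(f,(0,i*k),(6 if i%50 else 14,i*k),(255,255,255),1)
    cv2.imwrite(name,f)
show(s,180,120,200,120,4,"pics/a.png"); show(s,170,230,200,148,4,"pics/b.png"); show(t,155,110,245,70,3,"pics/c.png")
m=[]
for c,(x0,y0,w,h) in((s,(225,150,75,60)),(t,(155,195,90,55))):
    hsv=cv2.cvtColor(c["frame"][y0:y0+h,x0:x0+w],cv2.COLOR_BGR2HSV)
    m.append(cv2.resize(np.hstack([hsv[...,0]*6,hsv[...,1]]),(800,300)))
cv2.imwrite("pics/d.png",np.vstack(m))
```

```text
(no output)
```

View pics/a.png

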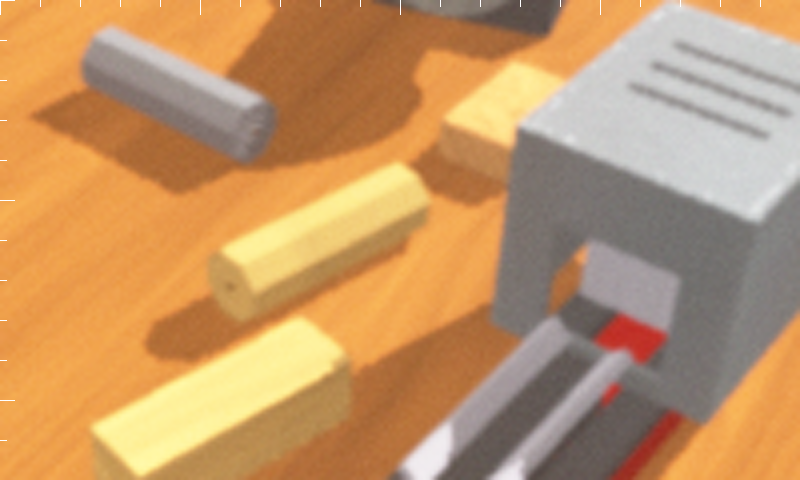

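View pics/b.png

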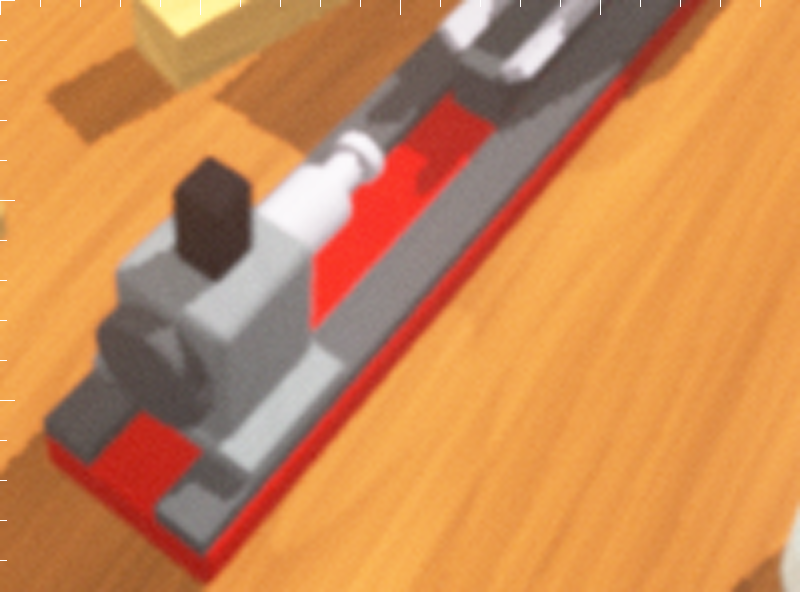

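View pics/d.png

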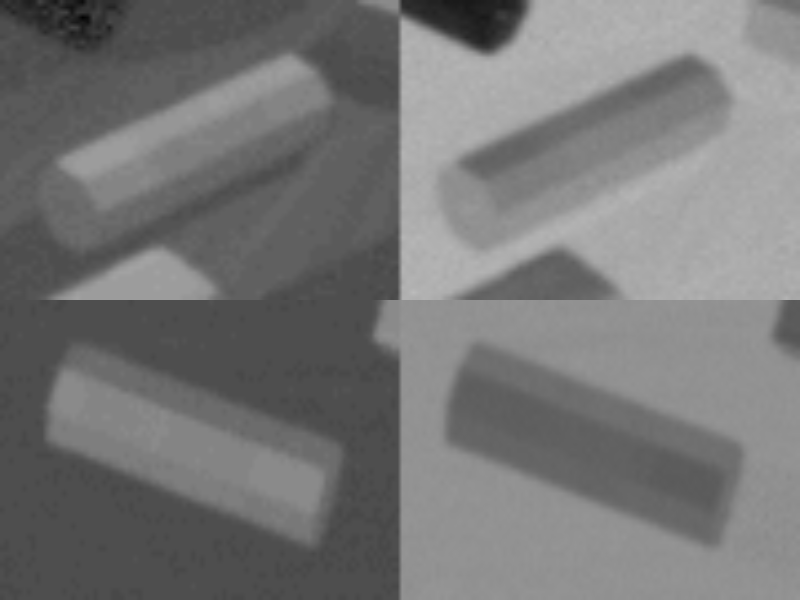

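Run:
```python
from h import *
s,t=load()
# blank
P=[];
for nm,c,(x0,y0,w,h) in(("s",s,(228,152,70,50)),("t",t,(158,200,82,44))):
    S=cv2.GaussianBlur(cv2.cvtColor(c["frame"][y0:y0+h,x0:x0+w],cv2.COLOR_BGR2HSV)[...,1:2],(3,3),0)
    H=cv2.cvtColor(c["frame"][y0:y0+h,x0:x0+w],cv2.COLOR_BGR2HSV)[...,0]
    th,m=cv2.threshold(S,0,255,cv2.THRESH_BINARY_INV+cv2.THRESH_OTSU); m=(m>0)&(H>14)
    q=max(comps(m,50),key=lambda a:a[1][4]); 
    cn=max(cv2.findContours(q[0].astype(np.uint8),cv2.RETR_EXTERNAL,cv2.CHAIN_APPROX_NONE)[0],key=len)
    hull=cv2.convexHull(cn); mo=cv2.moments(hull); ce=np.array([mo["m10"]/mo["m00"]+x0,mo["m01"]/mo["m00"]+y0]); 
    rect=cv2.minAreaRect(cn); bx=cv2.boxPoints(rect)+[x0,y0]
    print(nm,th,q[1],ce,rect); P.append(ce)
    # axis
    W=np.array([onz(c,b,0.025)[:2] for b in bx]); print("box on z.025",W.round(4).tolist(), "ctr",onz(c,ce,.025).round(4))
    e=W-np.roll(W,-1,0); L=np.linalg.norm(e,axis=1); k=L.argmax(); print("sides",L.round(4),"yaw",np.degrees(np.arctan2(e[k][1],e[k][0])))
    V=c["frame"][y0:y0+h,x0:x0+w].copy(); cv2.drawContours(V,[cn],-1,(0,0,255),1); cv2.imwrite(f"pics/m_{nm}.png",cv2.resize(V,None,fx=6,fy=6,interpolation=0))
print("tri",tri(s,P[0],t,P[1]))
# lathe
A=onz(s,(221.75,375.5),0);B=onz(s,(182,345.5),0);C=onz(s,(350,223.7),0)
print("A",A,"B",B,np.linalg.norm(A-B),"C",C,"dir",np.degrees(np.arctan2(*(C-A)[[1,0]])))
```

```text
s 138.0 [  8   9  51  32 670] [261.03588221 176.29052215] ((32.9000129699707, 24.29999542236328), (13.86362075805664, 51.42955780029297), 63.43495178222656)
box on z.025 [[0.3225, 0.1583], [0.3724, 0.3256], [0.4172, 0.2816], [0.366, 0.1234]] ctr [0.3693 0.2191 0.025 ]
sides [0.1746 0.0628 0.1662 0.0557] yaw -106.60124426922455
t 123.0 [   7    3   67   37 1295] [198.02622309 221.00287019] ((39.735260009765625, 20.879188537597656), (66.47199249267578, 19.788593292236328), 17.818889617919922)
box on z.025 [[0.3742, 0.2941], [0.4227, 0.2809], [0.3721, 0.1167], [0.3246, 0.1309]] ctr [0.3728 0.2044 0.025 ]
sides [0.0503 0.1718 0.0497 0.1706] yaw 72.87938159946339
tri (array([0.37450355, 0.20411204, 0.03591197]), np.float64(0.006022364838231957))
A [ 6.00651507e-01 -2.90918189e-01  1.11022302e-16] B [ 0.50495599 -0.28547161  0.        ] 0.09585038839538489 C [0.64164991 0.2047897  0.        ] dir 85.27201182961811
```

View pics/m_t.png

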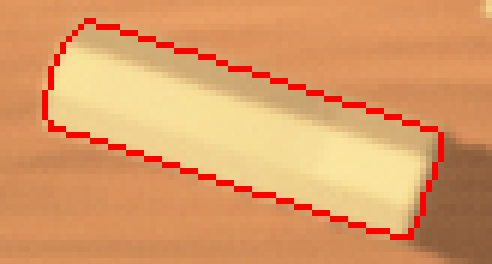

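View pics/m_s.png

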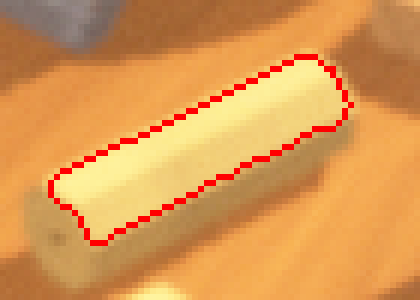

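View pics/c.png

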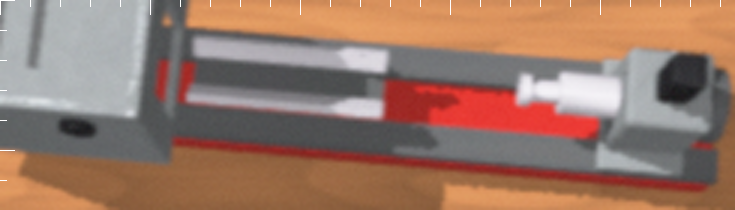

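Run:
```python
from h import *
s,t=load()
hs=cv2.cvtColor(s["frame"],cv2.COLOR_BGR2HSV); ht=cv2.cvtColor(t["frame"],cv2.COLOR_BGR2HSV)
def redm(h,c): 
    f=c["frame"].astype(int); return (f[...,2]-f[...,1])>95
# scene: outer bottom edge: for rows 240..370, rightmost red px where red strip (G channel low)
def redness(c): f=c["frame"].astype(float); return f[...,2]-1.0*f[...,1]  # red: high ; wood ~ 80
pts=[]
for v in range(232,370,4):
    row=s["frame"][v].astype(float); 
    hue=hs[v,:,0].astype(int); isr=((hue<6)|(hue>174))&(hs[v,:,1]>150)
    u=np.nonzero(isr[180:360])[0]
    if len(u): pts.append((u.max()+180+0.5,v))
pts=np.array(pts,float); W=np.array([onz(s,p,0)[:2] for p in pts])
def fit(W):
    k=np.polyfit(W[:,1],W[:,0],1); res=W[:,0]-np.polyval(k,W[:,1]); g=abs(res)<0.004
    k=np.polyfit(W[g,1],W[g,0],1); return k,g.sum(),len(g),res[g].std()
print("scene x=+50 z0:",fit(W),"yaw",90-np.degrees(np.arctan(fit(W)[0][0])))
for z in (0,):
  pts=[]
  for u in range(215,392,3):
    hue=ht[:,u,0].astype(int); isr=((hue<6)|(hue>174))&(ht[:,u,1]>150)
    v=np.nonzero(isr[150:178])[0]
    if len(v): pts.append((u,v.max()+150+0.5))
  pts=np.array(pts,float); W2=np.array([onz(t,p,z)[:2] for p in pts]); print("top x=-50 z0",fit(W2)); 
k1=fit(W)[0];k2=fit(W2)[0]
for y in(-.25,-.1,0.05,.15): print(y,np.polyval(k1,y),np.polyval(k2,y),np.polyval(k1,y)-np.polyval(k2,y))
```

```text
scene x=+50 z0: (array([0.08465449, 0.62472727]), np.int64(35), 35, np.float64(0.0005501660943015436)) yaw 85.16119202274871
top x=-50 z0 (array([0.08503302, 0.52873429]), np.int64(59), 59, np.float64(0.000906584805658556))
-0.25 0.6035636515707474 0.5074760313548653 0.09608762021588213
-0.1 0.6162618247893183 0.5202309847662151 0.09603084002310325
0.05 0.6289599980078892 0.5329859381775648 0.09597405983032437
0.15 0.6374254468202698 0.5414892404517979 0.09593620636847189
```

```bash
cat >> h.py <<'E'
yaw=np.radians(85.14); LY=np.array([np.cos(yaw),np.sin(yaw),0]); LX=np.array([LY[1],-LY[0],0]); O=np.array([.5827,.0705,0])
def L(x,y,z): return O+LX*x+LY*y+np.array([0,0,z])
def inv(p): d=np.asarray(p)-O; return np.array([d@LX,d@LY,d[2]])
E
python3 - <<'E'
from h import *
s,t=load()
g=onz(s,(223,275.3),.178); print("grip top scene",g,inv(g))
for uv in((180,257),(215,280),(250,252)):
    p=onz(s,(170+uv[0]/4,230+uv[1]/4),.130); print(inv(p).round(4))
for uv in((175,185),(208,157),(250,178),(215,205)):
    p=onz(s,(170+uv[0]/4,230+uv[1]/4),.178); print("top",inv(p).round(4))
Q=[(x,y,.083) for x in(-.023,.023) for y in(-.075,.085)]+[(x,100e-3,.19) for x in(-.075,.075)]+[(x,-.36,0) for x in(-.05,.05)]+[(x,.1,z) for x in(-.04,.04) for z in (.055,.135)]
for nm,c,k in(("scene",s,1.5),("top",t,1.5)):
    f=cv2.resize(c["frame"],None,fx=3,fy=3,interpolation=cv2.INTER_CUBIC)
    for q in Q:
        u,v=proj(c,L(*q)); cv2.circle(f,(int(u*3+1),int(v*3+1)),3,(255,0,255),1)
    f=f[500:1150,540:1240] if nm=="scene" else f[200:560,540:1240]
    cv2.imwrite(f"pics/p_{nm}.png",f if f.shape[0]<600 else f[:600])
E
```

```text
grip top scene [ 0.55953384 -0.22328606  0.178     ] [ 0.00180707 -0.29469247  0.178     ]
[-0.0084 -0.3054  0.13  ]
[ 0.0109 -0.305   0.13  ]
[ 0.0134 -0.2846  0.13  ]
top [-0.0088 -0.3057  0.178 ]
top [-0.0078 -0.286   0.178 ]
top [ 0.013  -0.2836  0.178 ]
top [ 0.0107 -0.3032  0.178 ]
```

View pics/p_scene.png

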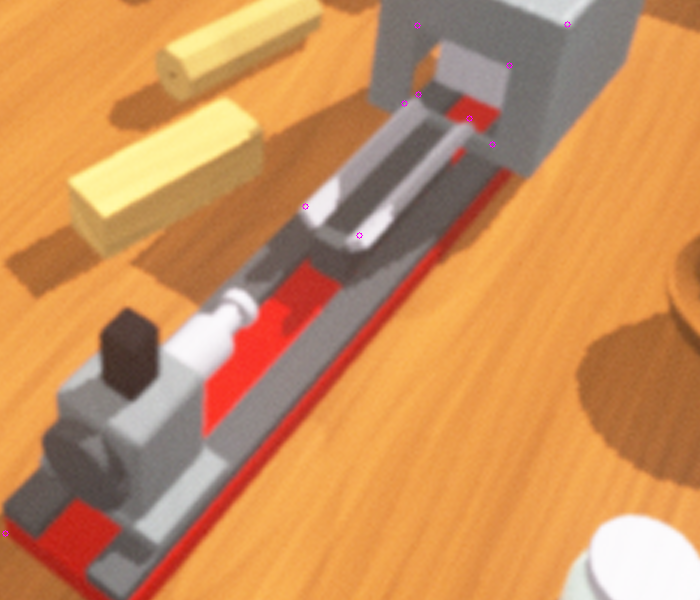

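View pics/p_top.png

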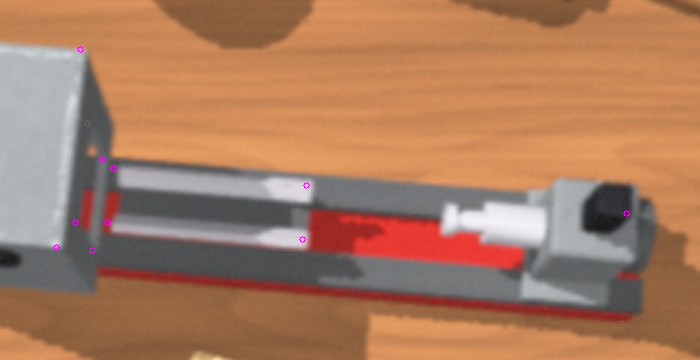

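Run:
```python
from h import *
s,t=load()
def show(c,x0,y0,w,h,k,name):
    f=cv2.resize(c["frame"][y0:y0+h,x0:x0+w],None,fx=k,fy=k,interpolation=cv2.INTER_CUBIC)
    for i in range(0,w,5): cv2.line(f,(i*k,0),(i*k,6 if i%10 else 14),(255,255,255),1)
    for i in range(0,h,5): cv2.line(f,(0,i*k),(6 if i%10 else 14,i*k),(255,255,255),1)
    return f
a=show(t,190,70,60,100,6,"");b=show(t,340,110,65,70,6,"");
f=np.zeros((600,760,3),np.uint8); f[:600,:360]=a; f[:420,365:755]=b; cv2.imwrite("pics/z1.png",f)
b=show(t,260,110,80,60,6,"");a=show(s,270,215,50,50,6,"")
f=np.zeros((370,790,3),np.uint8); f[:360,:480]=b; f[:300,485:785]=a; cv2.imwrite("pics/z2.png",f)
```

```text
(no output)
```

View pics/z1.png

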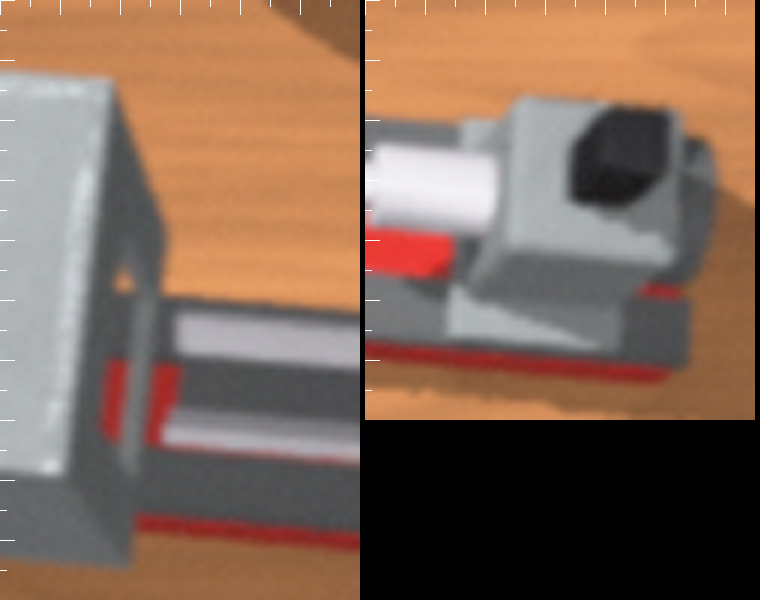

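View pics/z2.png

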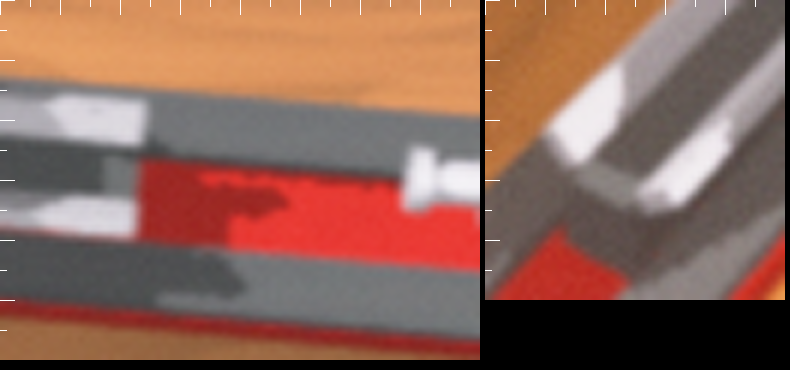

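Run:
```python
from h import *
s,t=load()
for n,c,uv,z in(("top hs +75,100",t,(208.2,82.8),.19),("top hs -75,100",t,(199.5,148.3),.19),("top bed -50,-360",t,(389.5,172.8),0),("top rail -50,-360",t,(393.7,170.3),.04),
 ("top cr 23,-75",t,(284.2,126.2),.083),("top cr -23,-75",t,(282.2,149.5),.083),("top tip",t,(326.7,139.2),.095),
 ("sc cr -23,-75",s,(279.5,237),.083),("sc cr 23,-75",s,(302.8,249.2),.083),("sc hs 75,100",s,(368.3,175),.19),("sc hs -75,100",s,(309.5,151.2),.19),("sc bed 50",s,(221.3,375),0),("sc bed -50",s,(181.5,345),0)):
    p=onz(c,uv,z); print(n,p.round(4),(inv(p)*1e3).round(1))
print(tri(s,(368.3,175),t,(208.2,82.8)),tri(s,(309.5,151.2),t,(199.5,148.3)))
```

```text
top hs +75,100 [0.6661 0.1601 0.19  ] [ 75.5  96.4 190. ]
top hs -75,100 [0.5176 0.1741 0.19  ] [-73.7  97.7 190. ]
top bed -50,-360 [ 0.5061 -0.2914  0.    ] [ -45.6 -367.1    0. ]
top rail -50,-360 [ 0.5043 -0.2886  0.04  ] [ -47.7 -364.4   40. ]
top cr 23,-75 [ 0.604  -0.0116  0.083 ] [ 28.2 -80.   83. ]
top cr -23,-75 [ 0.5451 -0.0068  0.083 ] [-31.  -80.3  83. ]
top tip [ 0.5677 -0.1131  0.095 ] [   0.6 -184.2   95. ]
sc cr -23,-75 [ 0.5528 -0.0095  0.083 ] [-23.  -82.2  83. ]
sc cr 23,-75 [ 0.6103 -0.0133  0.083 ] [ 34.6 -81.1  83. ]
sc hs 75,100 [0.6652 0.1615 0.19  ] [ 74.5  97.7 190. ]
sc hs -75,100 [0.5205 0.1733 0.19  ] [-70.7  97.2 190. ]
sc bed 50 [ 0.5995 -0.2906  0.    ] [  47.3 -358.4    0. ]
sc bed -50 [ 0.5035 -0.2852  0.    ] [ -48.8 -361.1    0. ]
(array([0.66555138, 0.15991738, 0.19111976]), np.float64(4.117210356286653e-05)) (array([0.51890006, 0.1750102 , 0.18816263]), np.float64(0.0018900757892918426))
```

```bash
cat >> h.py <<'E'
O=O-LY*0.004
def units(cur,yawc,tgt,yawt):
    # total shift in tool units if all shifts are done at yawc (turn after), plus turn units
    y=np.radians(yawc); d=(np.asarray(tgt)-np.asarray(cur))/0.05
    return np.round([d[0]*np.cos(y)+d[1]*np.sin(y), d[0]*np.sin(y)-d[1]*np.cos(y), -d[2]],3), round(-(((yawt-yawc)+180)%360-180)/6,3)
E
python3 - <<'E'
from h import *
st=get_state(); p=st["tcp_pos"]; y=st["eef_rot"][2]
W=[(.22,-.638,.227),(.53,-.25,.25),(.372,.2025,.25),(.372,.2025,.017)]
for a,b in zip([p]+W[1:],W[1:]): print(units(a,y,b,163))
print("cradle -20",L(0,-.02,.095),"grip",L(0,-.29,.155), "square", onz(load()[1],(272.3,202.9),.05))
E
```

```text
(array([ 5.304,  8.385, -0.486]), np.float64(-8.99))
(array([ 9.586, -0.031, -0.   ]), np.float64(-8.99))
(array([0.  , 0.  , 4.66]), np.float64(-8.99))
cradle -20 [0.58066669 0.04658629 0.095     ] grip [ 0.55779193 -0.22244298  0.155     ] square [0.41786333 0.01607983 0.05      ]
```

apply_moves:
  plan:
    - [0, [0.59, 0.93, -0.054], 0]
    - [0, [0.59, 0.93, -0.054], 0]
    - [0, [0.59, 0.93, -0.054], 0]
    - [0, [0.59, 0.93, -0.054], 0]
    - [0, [0.59, 0.93, -0.054], 0]
    - [0, [0.59, 0.93, -0.054], 0]
    - [0, [0.59, 0.93, -0.054], 0]
    - [0, [0.59, 0.93, -0.054], 0]
    - [0, [0.59, 0.93, -0.054], 0]

```text
time_s: 1.23
tcp_pos: [0.53, -0.2486, 0.2508]
eef_rot: [-180.0, -0.0, 109.1]
contact_force: [0.5, -0.6, -0.4]
gripper_width: 0.0876
```

apply_moves:
  plan:
    - [0, [0.8, 0, 0], 0]
    - [0, [0.8, 0, 0], 0]
    - [0, [0.8, 0, 0], 0]
    - [0, [0.8, 0, 0], 0]
    - [0, [0.8, 0, 0], 0]
    - [0, [0.8, 0, 0], 0]
    - [0, [0.8, 0, 0], 0]
    - [0, [0.8, 0, 0], 0]
    - [0, [0.8, 0, 0], 0]
    - [0, [0.8, 0, 0], 0]
    - [0, [0.8, 0, 0], 0]
    - [0, [0.8, 0, 0], 0]

```text
time_s: 2.72
tcp_pos: [0.3717, 0.2044, 0.2508]
eef_rot: [-180.0, -0.0, 109.1]
contact_force: [1.0, -0.6, 0.3]
gripper_width: 0.0875
```

apply_moves:
  plan:
    - [0, [0, 0, 0], -1]
    - [0, [0, 0, 0], -1]
    - [0, [0, 0, 0], -1]
    - [0, [0, 0, 0], -1]
    - [0, [0, 0, 0], -1]
    - [0, [0, 0, 0], -1]
    - [0, [0, 0, 0], -1]
    - [0, [0, 0, 0], -1]
    - [0, [0, 0, 0], -1]
    - [0, [0, 0, 0], 0]
    - [0, [0, 0, 0], 0]

```text
time_s: 4.1
tcp_pos: [0.3724, 0.2033, 0.2508]
eef_rot: [-180.0, -0.0, 162.9]
contact_force: [0.2, -0.2, -0.3]
gripper_width: 0.0876
```

apply_moves:
  plan:
    - [0, [0, 0, 0.8], 0]
    - [0, [0, 0, 0.8], 0]
    - [0, [0, 0, 0.8], 0]
    - [0, [0, 0, 0.8], 0]
    - [0, [0, 0, 0.8], 0]
    - [0, [0, 0, 0.4], 0]
    - [0, [0, 0, 0.28], 0]
    - [0, [0, 0, 0], 0]

```text
time_s: 5.1
tcp_pos: [0.372, 0.2027, 0.016]
eef_rot: [-179.9, -0.0, 163.0]
contact_force: [-0.7, -0.1, -0.4]
gripper_width: 0.0878
```

apply_moves:
  plan:
    - [255, [0, 0, 0], 0]
    - [255, [0, 0, 0], 0]
    - [255, [0, 0, 0], 0]
    - [255, [0, 0, 0], 0]
    - [255, [0, 0, 0], 0]
    - [255, [0, 0, 0], 0]
  squeeze: 25

```text
time_s: 5.85
tcp_pos: [0.3726, 0.2035, 0.0171]
eef_rot: [180.0, 0.0, 163.1]
contact_force: [-1.4, -0.5, 5.2]
gripper_width: 0.0495
```

```bash
cat > snap.py <<'E'
import sys
from h import *
k=sys.argv[1]
for n in("scene","top"):
    c=viewer.capture(n); pickle.dump(c,open(f"{n}{k}.pkl","wb")); 
    f=c["frame"]; cv2.imwrite(f"pics/{n}{k}.png",cv2.resize(f,(640,480),interpolation=cv2.INTER_CUBIC))
print({a:np.round(b,4) for a,b in get_state().items() if a in("time_s","tcp_pos","eef_rot","contact_force","gripper_width")})
E
python3 snap.py 1
```

```text
{'time_s': np.float64(5.95), 'tcp_pos': array([0.3726, 0.2035, 0.0171]), 'eef_rot': array([1.799850e+02, 8.500000e-03, 1.630713e+02]), 'contact_force': array([-1.3482, -0.5906,  6.5734]), 'gripper_width': np.float64(0.0496)}
```

View pics/scene1.png

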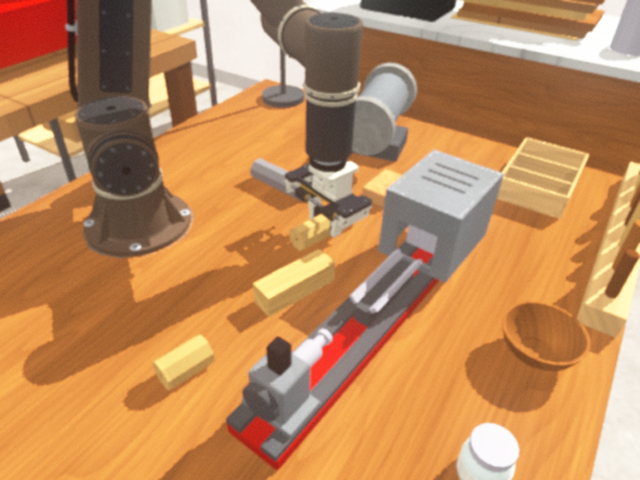

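View pics/top1.png

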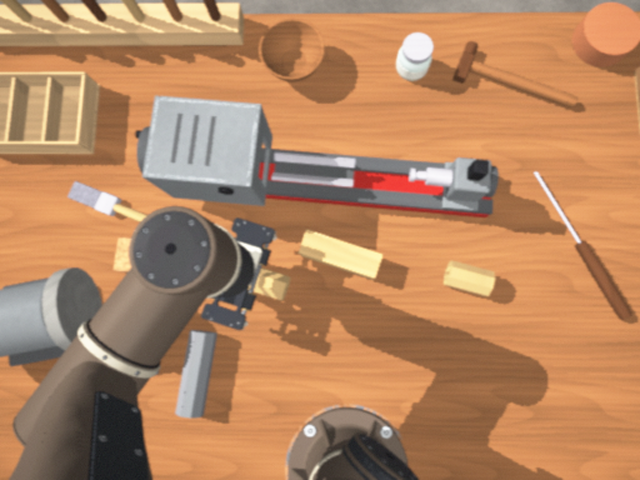

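apply_moves:
  plan:
    - [255, [0, 0, -0.4], 0]
    - [255, [0, 0, -0.8], 0]
    - [255, [0, 0, -0.8], 0]
    - [255, [0, 0, -0.8], 0]
    - [255, [0, 0, -0.8], 0]
    - [255, [0, 0, -0.7], 0]
    - [255, [0, 0, -0.3], -0.5]
    - [255, [0, 0, 0], -0.5]
    - [255, [0, 0, 0], -0.5]
    - [255, [0, 0, 0], -0.51]
    - [255, [0, 0, 0], 0]

```text
time_s: 7.32
tcp_pos: [0.3721, 0.2031, 0.2464]
eef_rot: [-180.0, -0.0, 175.1]
contact_force: [0.6, 0.0, -1.2]
gripper_width: 0.0498
```

Run:
```python
from h import *
st=get_state(); print(st["tcp_pos"],st["eef_rot"],st["contact_force"],st["gripper_width"]); print(units(st["tcp_pos"],st["eef_rot"][2],L(0,-.02,.15),175.14))
```

```text
[0.37212161 0.20311583 0.24638261] [-1.79969518e+02 -4.41513647e-02  1.75096881e+02] [ 0.64956146  0.00123596 -1.21210016] 0.04976475821848522
(array([-4.423, -2.763,  1.928]), np.float64(-0.007))
```

apply_moves:
  plan:
    - [255, [-0.3, -0.2, 0], 0]
    - [255, [-0.6, -0.4, 0], 0]
    - [255, [-0.7, -0.45, 0], 0]
    - [255, [-0.7, -0.45, 0], 0]
    - [255, [-0.7, -0.45, 0], 0]
    - [255, [-0.7, -0.4, 0], 0]
    - [255, [-0.5, -0.3, 0], 0]
    - [255, [-0.22, -0.113, 0], 0]
    - [255, [0, 0, 0.4], 0]
    - [255, [0, 0, 0.4], 0]
    - [255, [0, 0, 0], 0]
    - [255, [0, 0, 0], 0]

```text
time_s: 8.82
tcp_pos: [0.5812, 0.0472, 0.2077]
eef_rot: [180.0, 0.0, 175.1]
contact_force: [0.4, 0.3, -1.5]
gripper_width: 0.0499
```

```bash
python3 snap.py 2
python3 - <<'E'
from h import *
s,t=load(2)
f=cv2.resize(s["frame"][130:290,230:430],None,fx=4,fy=4,interpolation=2);cv2.imwrite("pics/s2.png",f[:600])
f=cv2.resize(t["frame"][60:210,160:360],None,fx=4,fy=4,interpolation=2);cv2.imwrite("pics/t2.png",f)
print(inv(get_state()["tcp_pos"]))
E
```

```text
{'time_s': np.float64(8.925), 'tcp_pos': array([0.5814, 0.0473, 0.208 ]), 'eef_rot': array([1.799697e+02, 8.610000e-02, 1.751408e+02]), 'contact_force': array([ 0.2486, -0.0381, -2.3201]), 'gripper_width': np.float64(0.0498)}
[ 0.00066054 -0.01926276  0.20796357]
```

View pics/s2.png

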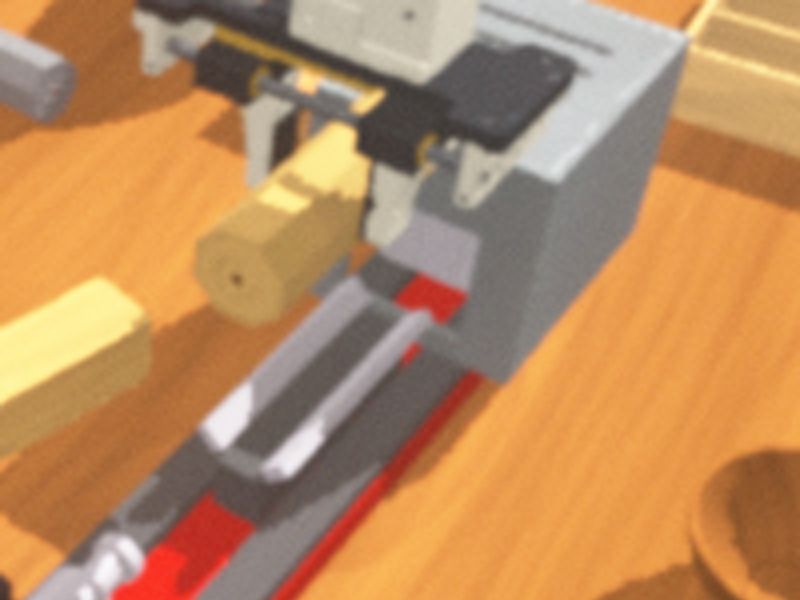

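View pics/t2.png

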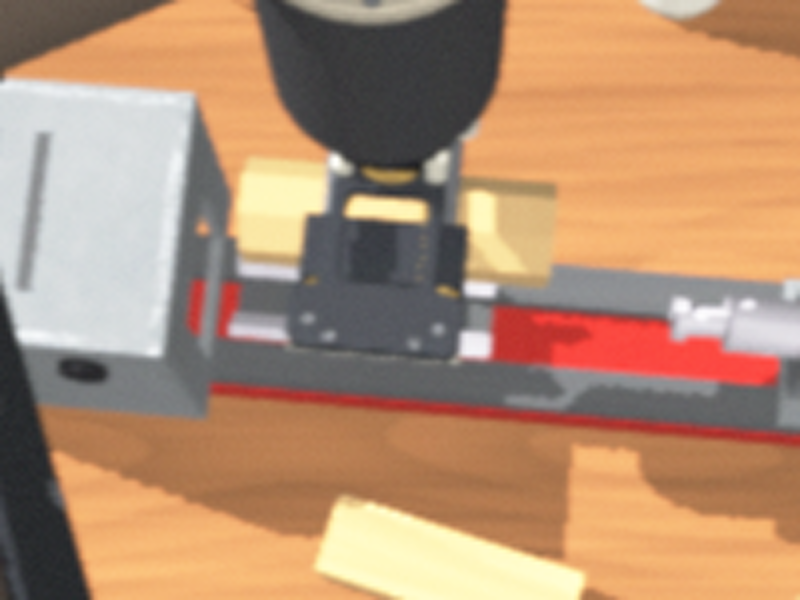

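apply_moves:
  plan:
    - [255, [0, 0, 0.4], 0]
    - [255, [0, 0, 0.5], 0]
    - [255, [0, 0, 0.5], 0]
    - [255, [0, 0, 0.4], 0]
    - [255, [0, 0, 0.3], 0]
    - [255, [0, 0, 0.16], 0]
    - [255, [0, 0, 0.06], 0]
    - [255, [0, 0, 0], 0]
    - [255, [0, 0, 0], 0]

```text
time_s: 10.05
tcp_pos: [0.5813, 0.0471, 0.0915]
eef_rot: [180.0, 0.1, 175.1]
contact_force: [0.1, 1.2, -0.9]
gripper_width: 0.0495
```

apply_moves:
  plan:
    - [255, [0, 0, 0.04], 0]
    - [255, [0, 0, 0.02], 0]
    - [255, [0, 0, 0], 0]

```text
time_s: 10.42
tcp_pos: [0.5809, 0.0469, 0.0878]
eef_rot: [-180.0, -0.0, 175.1]
contact_force: [0.7, -0.1, -1.9]
gripper_width: 0.0497
```

```bash
python3 snap.py 3
python3 - <<'E'
from h import *
s,t=load(3)
f=cv2.resize(s["frame"][150:290,230:430],None,fx=4,fy=4,interpolation=2);cv2.imwrite("pics/s3.png",f[:600])
E
```

```text
{'time_s': np.float64(10.525), 'tcp_pos': array([0.581 , 0.047 , 0.0879]), 'eef_rot': array([1.799997e+02, 2.500000e-03, 1.751284e+02]), 'contact_force': array([ 0.2027,  0.8048, -1.9535]), 'gripper_width': np.float64(0.0498)}
```

View pics/s3.png

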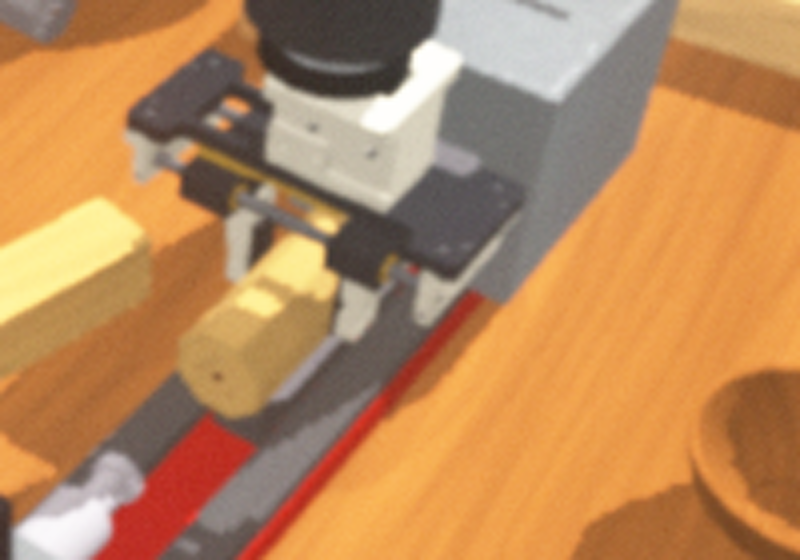

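apply_moves:
  plan:
    - [255, [0, 0, 0.03], 0]
    - [255, [0, 0, 0], 0]
    - [0, [0, 0, 0], 0]
    - [0, [0, 0, 0], 0]
    - [0, [0, 0, 0], 0]
    - [0, [0, 0, 0], 0]
    - [0, [0, 0, -0.3], 0]
    - [0, [0, 0, -0.8], 0]
    - [0, [0, 0, -0.8], 0]
    - [0, [0, 0, -0.9], 0]
    - [0, [0, 0, 0], 0]

```text
time_s: 11.9
tcp_pos: [0.5832, 0.0474, 0.2318]
eef_rot: [179.8, 0.5, 175.2]
contact_force: [-0.5, -0.5, -0.1]
gripper_width: 0.0875
```

```bash
python3 snap.py 4
python3 - <<'E'
from h import *
s,t=load(4)
f=cv2.resize(s["frame"][150:290,230:430],None,fx=4,fy=4,interpolation=2);cv2.imwrite("pics/s4.png",f[:600])
st=get_state(); print(units(st["tcp_pos"],st["eef_rot"][2],L(0,-.29,.236),85.14), inv(st["tcp_pos"]))
E
```

```text
{'time_s': np.float64(12.0), 'tcp_pos': array([0.581 , 0.047 , 0.2275]), 'eef_rot': array([1.799350e+02, 9.280000e-02, 1.751209e+02]), 'contact_force': array([-0.0784,  0.233 , -0.8281]), 'gripper_width': np.float64(0.0875)}
(array([ 4.00e-03, -5.41e+00, -1.69e-01]), np.float64(14.997)) [ 0.0002979  -0.01951969  0.22754107]
```

View pics/s4.png

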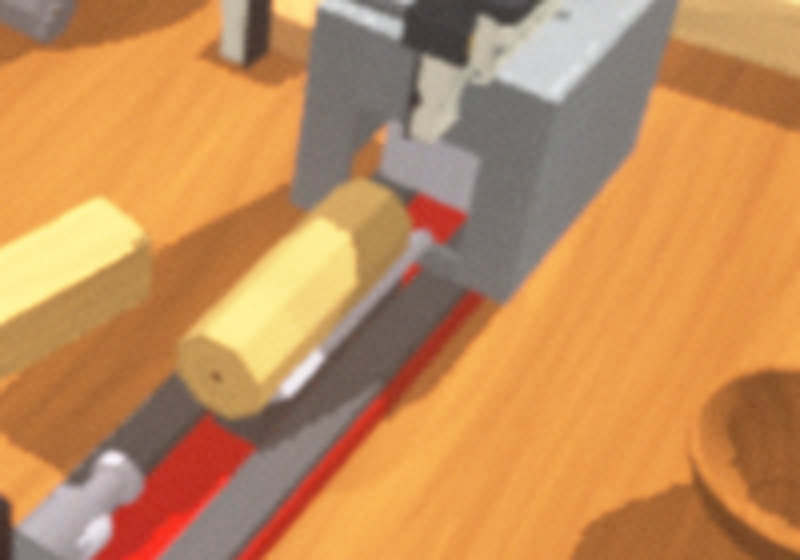

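The blank lies in the V-cradle (rear end at crop 225,375), aligned with its faces. Next is the grip.

apply_moves:
  plan:
    - [0, [0, -0.41, 0], 0]
    - [0, [0, -0.9, 0], 0]
    - [0, [0, -0.9, 0], 0]
    - [0, [0, -0.9, 0], 0]
    - [0, [0, -0.9, 0], 0]
    - [0, [0, -0.9, 0], 0]
    - [0, [0, -0.5, 0], 0]
    - [0, [0, 0, 0], 1]
    - [0, [0, 0, 0], 1]
    - [0, [0, 0, 0], 1]
    - [0, [0, 0, 0], 1]
    - [0, [0, 0, 0], 1]

```text
time_s: 13.5
tcp_pos: [0.5568, -0.2234, 0.2252]
eef_rot: [-179.9, -0.1, 144.9]
contact_force: [-0.2, 0.5, -0.1]
gripper_width: 0.0878
```

apply_moves:
  plan:
    - [0, [0, 0, 0], 1]
    - [0, [0, 0, 0], 1]
    - [0, [0, 0, 0], 1]
    - [0, [0, 0, 0], 1]
    - [0, [0, 0, 0], 1]
    - [0, [0, 0, 0], 1]
    - [0, [0, 0, 0], 1]
    - [0, [0, 0, 0], 1]
    - [0, [0, 0, 0], 1]
    - [0, [0, 0, 0], 1]
    - [0, [0, 0, 0], 0]
    - [0, [0, 0, 0], 0]

```text
time_s: 15.0
tcp_pos: [0.5575, -0.223, 0.2258]
eef_rot: [-179.9, -0.0, 85.2]
contact_force: [0.4, -0.4, 0.5]
gripper_width: 0.0874
```

```bash
python3 snap.py 5
python3 - <<'E'
from h import *
s,t=load(5)
f=cv2.resize(s["frame"][200:360,150:350],None,fx=4,fy=4,interpolation=2);cv2.imwrite("pics/s5.png",f[:600])
st=get_state(); print(units(st["tcp_pos"],st["eef_rot"][2],L(0,-.29,.1365),85.14), inv(st["tcp_pos"]))
E
```

```text
{'time_s': np.float64(15.1), 'tcp_pos': array([ 0.5577, -0.2228,  0.2261]), 'eef_rot': array([-1.799677e+02,  2.200000e-03,  8.520170e+01]), 'contact_force': array([ 0.9342, -0.7144, -0.5731]), 'gripper_width': np.float64(0.0877)}
(array([7.000e-03, 1.000e-03, 1.792e+00]), np.float64(0.01)) [-5.16165109e-05 -2.90374578e-01  2.26076742e-01]
```

View pics/s5.png

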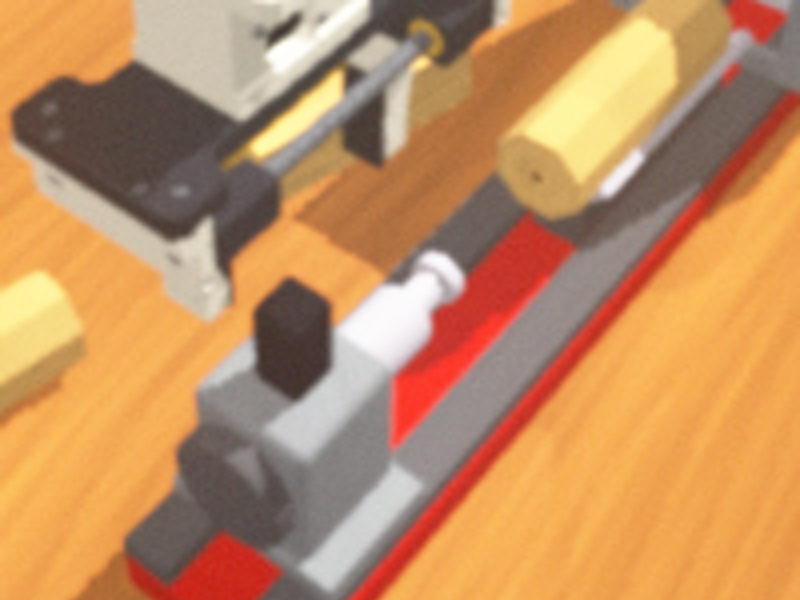

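View pics/top5.png

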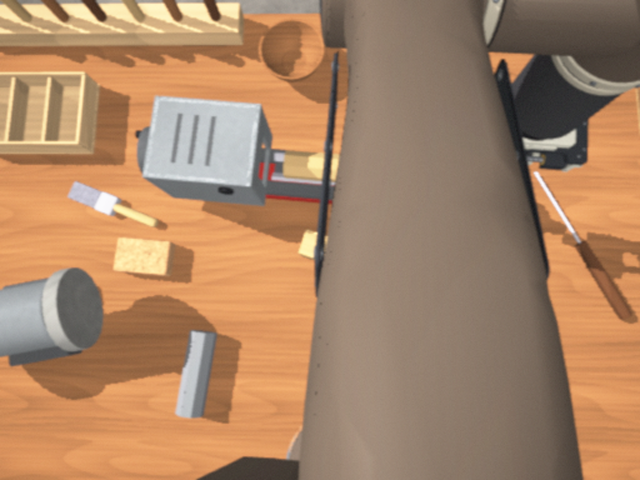

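apply_moves:
  plan:
    - [0, [0, 0, 0.4], 0]
    - [0, [0, 0, 0.5], 0]
    - [0, [0, 0, 0.4], 0]
    - [0, [0, 0, 0.3], 0]
    - [0, [0, 0, 0.15], 0]
    - [0, [0, 0, 0.04], 0]
    - [0, [0, 0, 0], 0]
    - [0, [0, 0, 0], 0]

```text
time_s: 16.1
tcp_pos: [0.5584, -0.2226, 0.1375]
eef_rot: [179.9, 0.0, 85.1]
contact_force: [0.6, -0.4, 0.4]
gripper_width: 0.0875
```

apply_moves:
  plan:
    - [255, [0, 0, 0], 0]
    - [255, [0, 0, 0], 0]
    - [255, [0, 0, 0], 0]
    - [255, [0, 0, 0], 0]
    - [255, [0, 0, 0], 0]
    - [255, [0, 0, 0], 0]
    - [255, [0, 0, 0], 0]
    - [255, [0, 0, 0], 0]
  squeeze: 25

```text
time_s: 17.1
tcp_pos: [0.5579, -0.2233, 0.1368]
eef_rot: [-180.0, 0.1, 85.1]
contact_force: [0.4, -5.3, -1.8]
gripper_width: 0.0261
```

```bash
python3 snap.py 6
python3 - <<'E'
from h import *
s,t=load(6)
f=cv2.resize(s["frame"][200:350,150:350],None,fx=4,fy=4,interpolation=2);cv2.imwrite("pics/s6.png",f[:600])
st=get_state(); print(inv(st["tcp_pos"]))
E
```

```text
{'time_s': np.float64(17.2), 'tcp_pos': array([ 0.5579, -0.2233,  0.1368]), 'eef_rot': array([-1.799956e+02,  5.140000e-02,  8.512570e+01]), 'contact_force': array([ 0.6759, -5.4999, -2.1037]), 'gripper_width': np.float64(0.0259)}
[ 2.05468573e-04 -2.90876367e-01  1.36842528e-01]
```

View pics/s6.png

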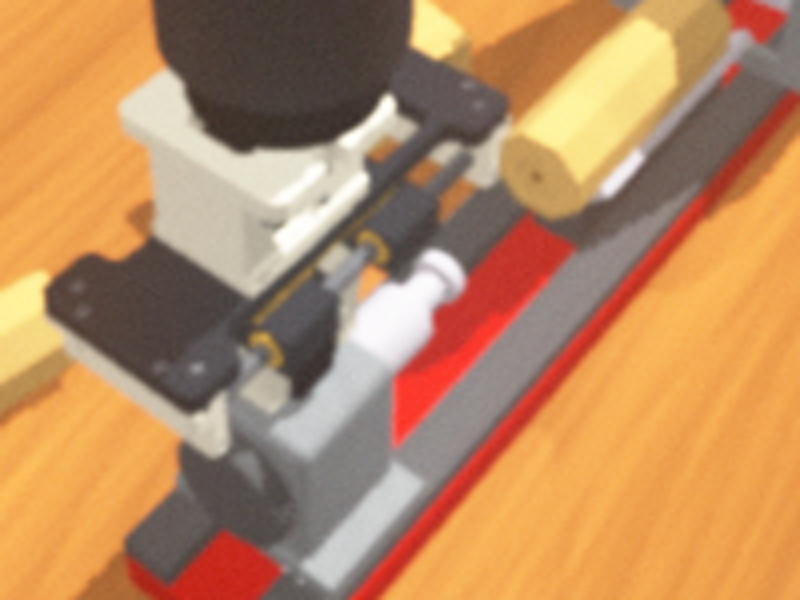

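apply_moves:
  plan:
    - [255, [0.1, 0, 0], 0]
    - [255, [0.15, 0, 0], 0]
    - [255, [0.2, 0, 0], 0]
    - [255, [0.2, 0, 0], 0]
    - [255, [0.2, 0, 0], 0]
    - [255, [0.2, 0, 0], 0]
    - [255, [0.15, 0, 0], 0]
    - [255, [0.1, 0, 0], 0]
    - [255, [0.06, 0, 0], 0]

```text
time_s: 18.32
tcp_pos: [0.5635, -0.1563, 0.1368]
eef_rot: [-180.0, 0.1, 85.1]
contact_force: [1.3, -11.5, -3.0]
gripper_width: 0.0259
```

Run:
```python
from h import *
st=get_state(); print(inv(st["tcp_pos"]),st["contact_force"]@LY,st["contact_force"]@LX)
```

```text
[ 1.30645084e-04 -2.23581459e-01  1.36824756e-01] -11.318303609805742 2.2433847146569907
```

apply_moves:
  plan:
    - [255, [0.06, 0, 0], 0]
    - [255, [0.06, 0, 0], 0]
    - [255, [0.06, 0, 0], 0]
    - [255, [0.06, 0, 0], 0]
    - [255, [0.06, 0, 0], 0]
    - [255, [0.06, 0, 0], 0]
    - [255, [0.06, 0, 0], 0]
    - [255, [0.06, 0, 0], 0]
    - [255, [0.06, 0, 0], 0]
    - [255, [0.06, 0, 0], 0]

```text
time_s: 19.58
tcp_pos: [0.5661, -0.1268, 0.1368]
eef_rot: [-180.0, 0.1, 85.1]
contact_force: [1.8, -12.7, -3.4]
gripper_width: 0.0257
```

```bash
cat > f.py <<'E'
from h import *
st=get_state(); print("t",st["time_s"],"y",(inv(st["tcp_pos"])*1e3).round(2),"F",round(st["contact_force"]@LY,2),round(st["contact_force"]@LX,2),round(st["contact_force"][2],2))
E
python3 f.py;python3 snap.py 7
python3 - <<'E'
from h import *
s,t=load(7)
f=cv2.resize(s["frame"][150:300,200:400],None,fx=4,fy=4,interpolation=2);cv2.imwrite("pics/s7.png",f[:600])
E
```

```text
t 19.575 y [ 1.3000e-01 -1.9402e+02  1.3682e+02] F -12.49 2.88 -3.39
{'time_s': np.float64(19.675), 'tcp_pos': array([ 0.5661, -0.1264,  0.1369]), 'eef_rot': array([-1.799805e+02,  1.069000e-01,  8.511410e+01]), 'contact_force': array([ 1.566 , -9.656 , -2.3474]), 'gripper_width': np.float64(0.0257)}
```

View pics/s7.png

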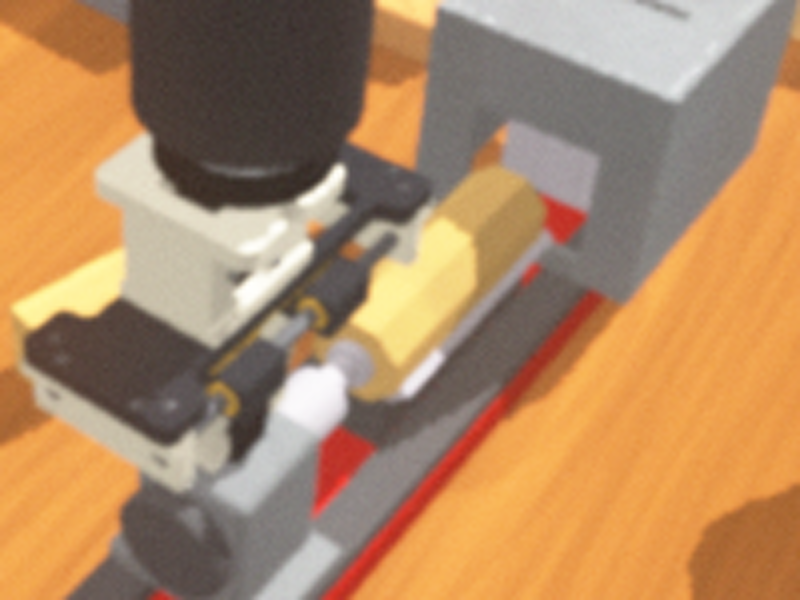

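The disc (crop 345,365) now touches the blank's rear end, and the push force has risen from 11.3 to 12.5 N, so the blank is sliding.

apply_moves:
  plan:
    - [255, [0.06, 0, 0], 0]
    - [255, [0.06, 0, 0], 0]
    - [255, [0.06, 0, 0], 0]
    - [255, [0.06, 0, 0], 0]
    - [255, [0.06, 0, 0], 0]
    - [255, [0.06, 0, 0], 0]
    - [255, [0.06, 0, 0], 0]
    - [255, [0.06, 0, 0], 0]
    - [255, [0.06, 0, 0], 0]
    - [255, [0.06, 0, 0], 0]

```text
time_s: 20.92
tcp_pos: [0.5686, -0.097, 0.1368]
eef_rot: [-180.0, 0.1, 85.1]
contact_force: [0.8, -13.7, -3.1]
gripper_width: 0.026
```

```bash
python3 f.py
```

```text
t 20.925 y [ 1.0000e-01 -1.6408e+02  1.3682e+02] F -13.6 1.94 -3.14
```

apply_moves:
  plan:
    - [255, [0.04, 0, 0], 0]
    - [255, [0.04, 0, 0], 0]
    - [255, [0.04, 0, 0], 0]

```text
time_s: 21.3
tcp_pos: [0.5691, -0.091, 0.1368]
eef_rot: [-180.0, 0.1, 85.1]
contact_force: [1.5, -13.3, -1.7]
gripper_width: 0.026
```

```bash
python3 f.py
```

```text
t 21.3 y [ 9.0000e-02 -1.5810e+02  1.3682e+02] F -13.08 2.66 -1.65
```

apply_moves:
  plan:
    - [255, [0.04, 0, 0], 0]
    - [255, [0.04, 0, 0], 0]

```text
time_s: 21.55
tcp_pos: [0.5694, -0.0871, 0.1368]
eef_rot: [-180.0, 0.1, 85.1]
contact_force: [2.0, -12.6, -3.0]
gripper_width: 0.0261
```

```bash
python3 f.py
```

```text
t 21.55 y [ 1.0000e-01 -1.5414e+02  1.3682e+02] F -12.39 3.1 -3.0
```

apply_moves:
  plan:
    - [255, [0.04, 0, 0], 0]
    - [255, [0.04, 0, 0], 0]

```text
time_s: 21.8
tcp_pos: [0.5697, -0.0831, 0.1368]
eef_rot: [-180.0, 0.1, 85.1]
contact_force: [2.3, -12.5, -2.7]
gripper_width: 0.0259
```

apply_moves:
  plan:
    - [255, [0.04, 0, 0], 0]
    - [255, [0.04, 0, 0], 0]

```text
time_s: 22.05
tcp_pos: [0.5701, -0.0791, 0.1368]
eef_rot: [-180.0, 0.1, 85.1]
contact_force: [1.4, -11.8, -3.6]
gripper_width: 0.0258
```

apply_moves:
  plan:
    - [255, [0.04, 0, 0], 0]
    - [255, [0.04, 0, 0], 0]

```text
time_s: 22.3
tcp_pos: [0.5704, -0.0751, 0.1368]
eef_rot: [-180.0, 0.1, 85.1]
contact_force: [1.5, -13.7, -2.2]
gripper_width: 0.0255
```

```bash
python3 f.py
```

```text
t 22.3 y [ 1.1000e-01 -1.4217e+02  1.3683e+02] F -13.57 2.7 -2.15
```

apply_moves:
  plan:
    - [255, [0.04, 0, 0], 0]
    - [255, [0.04, 0, 0], 0]

```text
time_s: 22.55
tcp_pos: [0.5707, -0.0712, 0.1368]
eef_rot: [-180.0, 0.1, 85.1]
contact_force: [2.3, -12.5, -3.0]
gripper_width: 0.0258
```

apply_moves:
  plan:
    - [255, [0.04, 0, 0], 0]
    - [255, [0.04, 0, 0], 0]

```text
time_s: 22.8
tcp_pos: [0.5711, -0.0672, 0.1368]
eef_rot: [-180.0, 0.1, 85.1]
contact_force: [2.9, -13.4, -2.5]
gripper_width: 0.0261
```

apply_moves:
  plan:
    - [255, [0.04, 0, 0], 0]

```text
time_s: 22.92
tcp_pos: [0.5712, -0.0652, 0.1368]
eef_rot: [-180.0, 0.1, 85.1]
contact_force: [1.1, -12.9, -2.8]
gripper_width: 0.0258
```

```bash
python3 f.py;python3 snap.py 8
python3 - <<'E'
from h import *
s,t=load(8)
f=cv2.resize(s["frame"][130:280,220:420],None,fx=4,fy=4,interpolation=2);cv2.imwrite("pics/s8.png",f[:600])
E
```

```text
t 22.925 y [ 7.0000e-02 -1.3223e+02  1.3682e+02] F -12.77 2.19 -2.76
{'time_s': np.float64(23.025), 'tcp_pos': array([ 0.5713, -0.065 ,  0.1368]), 'eef_rot': array([-1.799636e+02,  1.294000e-01,  8.510610e+01]), 'contact_force': array([  1.4325, -12.3725,  -1.7544]), 'gripper_width': np.float64(0.0257)}
```

View pics/s8.png

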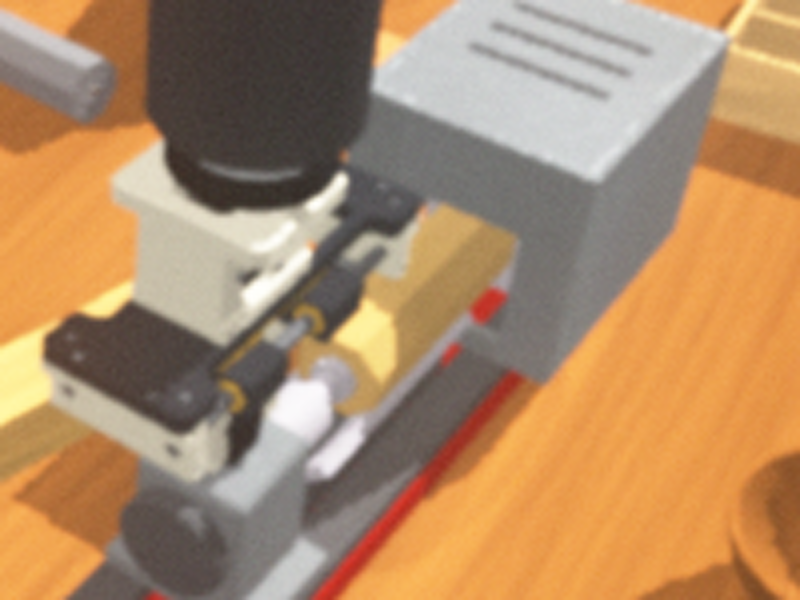

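apply_moves:
  plan:
    - [255, [0.04, 0, 0], 0]
    - [255, [0.04, 0, 0], 0]

```text
time_s: 23.28
tcp_pos: [0.5715, -0.0617, 0.1368]
eef_rot: [-180.0, 0.2, 85.1]
contact_force: [1.6, -15.9, -2.9]
gripper_width: 0.0259
```

apply_moves:
  plan:
    - [255, [0.04, 0, 0], 0]

```text
time_s: 23.4
tcp_pos: [0.5717, -0.0598, 0.1368]
eef_rot: [-180.0, 0.2, 85.1]
contact_force: [2.4, -17.0, -1.9]
gripper_width: 0.0259
```

apply_moves:
  plan:
    - [255, [0.04, 0, 0], 0]

```text
time_s: 23.52
tcp_pos: [0.5718, -0.058, 0.1368]
eef_rot: [-179.9, 0.2, 85.1]
contact_force: [2.2, -16.8, -2.3]
gripper_width: 0.0262
```

apply_moves:
  plan:
    - [255, [0.04, 0, 0], 0]

```text
time_s: 23.65
tcp_pos: [0.572, -0.0561, 0.1368]
eef_rot: [-179.9, 0.2, 85.1]
contact_force: [1.6, -17.8, -3.3]
gripper_width: 0.0258
```

apply_moves:
  plan:
    - [255, [0.04, 0, 0], 0]
    - [255, [0, 0, 0], 0]
    - [255, [0, 0, 0], 0]

```text
time_s: 24.02
tcp_pos: [0.5722, -0.054, 0.1368]
eef_rot: [-179.9, 0.2, 85.1]
contact_force: [2.0, -16.3, -2.1]
gripper_width: 0.026
```

```bash
python3 f.py;python3 snap.py 9; python3 f.py
python3 - <<'E'
from h import *
s,t=load(9);s8,_=load(8)
f=[cv2.resize(x["frame"][170:250,270:370],None,fx=4,fy=4,interpolation=2) for x in (s8,s)];cv2.imwrite("pics/s9.png",np.hstack(f))
E
```

```text
t 24.025 y [ 6.0000e-02 -1.2095e+02  1.3682e+02] F -16.04 3.32 -2.11
{'time_s': np.float64(24.125), 'tcp_pos': array([ 0.5722, -0.054 ,  0.1368]), 'eef_rot': array([-179.9485,    0.1917,   85.0852]), 'contact_force': array([  3.0676, -16.6315,  -2.5489]), 'gripper_width': np.float64(0.0259)}
t 24.125 y [ 6.0000e-02 -1.2094e+02  1.3681e+02] F -16.31 4.47 -2.55
```

View pics/s9.png

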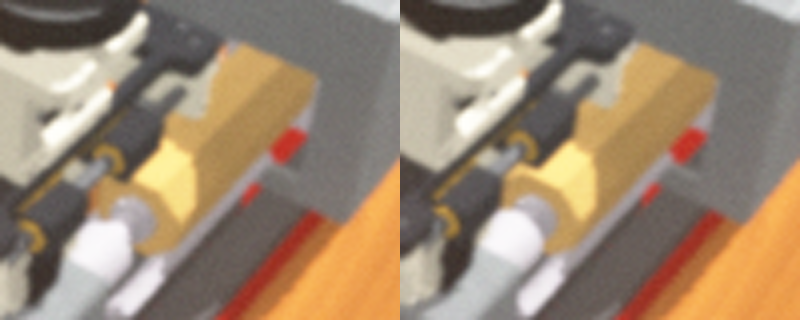

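The blank's rear end has stayed put between the two crops (about 1 px of change). The spindle barrel has moved up to the disc, so the centre is pressed in about 10 mm. Releasing now.

apply_moves:
  plan:
    - [0, [0, 0, 0], 0]
    - [0, [0, 0, 0], 0]
    - [0, [0, 0, 0], 0]
    - [0, [0, 0, 0], 0]
    - [0, [0, 0, 0], 0]
    - [0, [0, 0, -0.3], 0]
    - [0, [0, 0, -0.7], 0]
    - [0, [0, 0, -0.8], 0]
    - [0, [0, 0, -0.8], 0]
    - [0, [0, 0, -0.4], 0]
    - [0, [0, 0, 0], 0]

```text
time_s: 25.5
tcp_pos: [0.5734, -0.0512, 0.2898]
eef_rot: [179.7, -0.1, 85.1]
contact_force: [0.1, -0.1, -0.7]
gripper_width: 0.0875
```

apply_moves:
  plan:
    - [0, [-0.8, 0, 0], 0]
    - [0, [-0.9, 0, 0], 0]
    - [0, [-0.9, 0, 0], 0]
    - [0, [-0.8, 0, 0], 0]
    - [0, [-0.4, 0, 0], 0]
    - [0, [0, 0, 0], 0]
    - [0, [0, 0, 0], 0]

```text
time_s: 26.38
tcp_pos: [0.5564, -0.2399, 0.2866]
eef_rot: [-180.0, -0.0, 85.1]
contact_force: [1.0, 0.2, 0.2]
gripper_width: 0.0878
```

```bash
python3 snap.py 10
python3 - <<'E'
from h import *
s,t=load(10)
f=cv2.resize(s["frame"][140:290,200:400],None,fx=4,fy=4,interpolation=2);cv2.imwrite("pics/s10.png",f)
E
```

```text
{'time_s': np.float64(26.475), 'tcp_pos': array([ 0.5566, -0.2396,  0.2869]), 'eef_rot': array([-1.799996e+02, -8.900000e-03,  8.518920e+01]), 'contact_force': array([-0.1642,  1.1816,  0.6507]), 'gripper_width': np.float64(0.0878)}
```

View pics/s10.png

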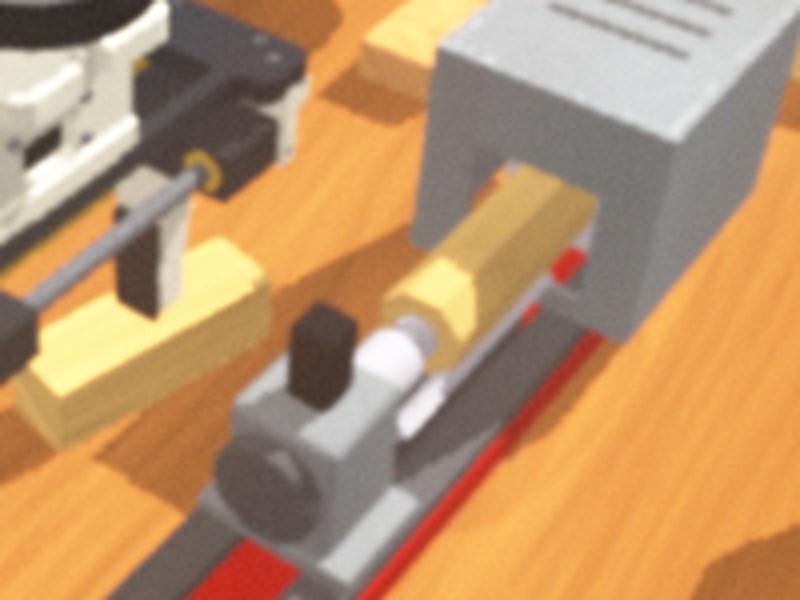

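View pics/top10.png

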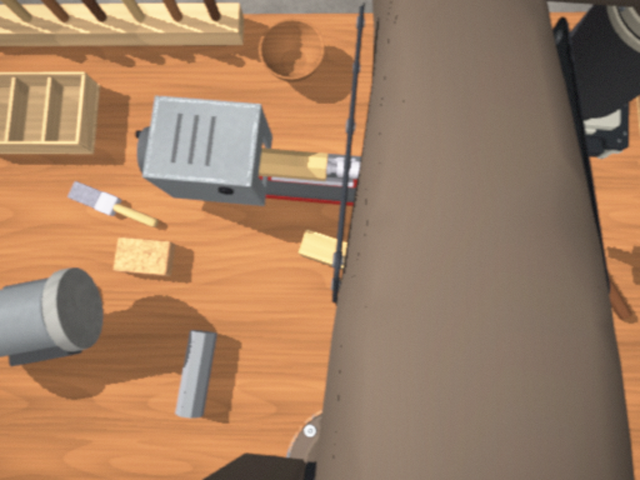

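Run:
```python
from h import *
s,t=load(10)
print("grip",inv(onz(s,(280.6,220.3),.178)))
# disc position: center of blank rear hole/disc ~ crop(415,335)
s0,_=load(0)
for a,(x0,y0,w,h) in (("sq",(190,195,90,60)),("short",(115,260,65,55))):
    d=cv2.absdiff(s0["frame"][y0:y0+h,x0:x0+w],s["frame"][y0:y0+h,x0:x0+w]).max(2); print(a,d.mean(),(d>60).mean())
```

```text
grip [ 0.00141059 -0.12153945  0.178     ]
sq 44.833703703703705 0.32425925925925925
short 6.532307692307692 0.0
```

```bash
python3 -c "
from plant import close_job; print(close_job())"
```

```text
the job is handed in; nothing more can be done
None
```

The long eight-sided blank is in the V-cradle, pushed through the port against the drive plate. The tailstock's spring centre holds it with about 10 mm pressed in. I handed the job in at 26.5 s of the 72 s allowed, and `close_job` reports no verdict.

**What the last checks showed**
- **Home:** the push force rose from about 13 N while the blank was sliding to 16–17.8 N, with the blank's front end about 38 mm behind the port face. That is inside the stated 18–50 mm. After that the blank stayed put while the tailstock moved on about 10 mm.
- **Held:** after letting go, the grip measured at lathe y -121.5 mm, against -121 mm while I held it, so it did not spring back. The gripper is clear, and the force reading is back to noise.
- **Other blanks:** the square blank's visible corner is on the same pixel as at the start. The short blank's image is unchanged.

**What disagreed or stayed uncertain**
- **Lathe position:** my first lathe position along the bed was off by 3–6 mm between views, so I shifted it by 4 mm. The grip measurements then agreed to about 1 mm.
- **Square blank check:** the automatic image difference for it failed, because the gripper covers part of it in the last picture. I relied on the corner position instead.
- **Spring force:** it is inferred from the tailstock's travel (about 7 N at 10 mm). The wrist force noise is about 0.6 N.

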